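# Click the carving round and scan its label

## Task

Push the turntable round one click (it has an upright post for that), so that the label on the carving's plinth faces the brass pointer, and let go of it. Then take the scanner wand from its rest, point its window squarely at the middle of the label from about 10 cm away, hold it still there for well over a second, and lay the wand back on its rest as you found it. Do not bump the carving, and do not shift the other things on the bench.

Things in the scene. Friction and masses are not known exactly. Their poses are not given: they have to be found in the camera images.
- stand: Fixed base of the turntable: dark steel disc 224 mm across, 30 mm high; origin at the centre of its underside, z up. A brass pointer bar, 16 mm wide, sticks out along its -x axis to 171 mm from the centre.
- deck (a joint): Angle (rad) of the turntable's deck, an aluminium disc 250 mm across whose top is 50 mm above the bench, turning about the stand's z axis; grows counter-clockwise seen from above. It clicks into rest at 0, 1.047 and 2.094 and springs into the nearest of them when let go; it starts at the first, about 0, and at 1.047 the label faces the pointer. Pushing over a click takes about 3 N at the post.
- post (a point): Centre of the black ball, 24 mm across, on top of the deck's upright steel post (16 mm thick); 105 mm from the turntable's axis, 102 mm above the bench, the post bare from there down to the deck at 50 mm. Seen from above, it stands 120 degrees clockwise from the label.
- carving: Slim ivory-coloured figure 125 mm tall and 36 mm thick on a dark wooden plinth (76 x 66 mm, 32 mm high), fixed to the middle of the deck; top about 207 mm above the bench. Origin on the turntable's axis at the deck's top; -x is its front, where the label is.
- label (a point): Centre of the paper label with black bars, 58 mm wide and 42 mm high, on a sloping plate at the front of the plinth, 68 mm from the turntable's axis, 84 mm above the bench. x axis points straight out of the label, rising 35 degrees above level; y runs along its width (level), z up its face.
- wand: Loose scanner wand, 0.2 kg: straight black handle 155 mm long (x from -90 to +65 mm), 26 mm wide (y), 28 mm high (z), and at its +x end a grey head 36 mm wide, 30 mm thick, bent 35 degrees downward. Origin at the handle's axis, midway between the rest's two forks, where it is to be gripped across y from above; x along the handle to the head, z up.
- window (a point): Centre of the wand's glass window at the tip of its head, at (113, 0, -28) mm in the wand's frame. x axis is the line of sight: out of the window, 35 degrees below the handle's x; y is the wand's y.
- rest: Fixed dark wooden rest for the wand: base 150 x 80 x 12 mm, with two upright forks 100 mm apart along its x axis (76 mm free between them). The handle lies in the forks, between prongs leaning outward, 60 mm above the bench. Origin at the centre of its underside; the laid wand has its origin 74 mm above it and its x along the rest's x.
- figurine: Small ivory-coloured seated figure on a dark wooden foot 50 mm square, 78 mm tall, loose; origin at the underside.
- jar: Amber jar with steel lid, 60 mm across, 65 mm tall, loose; origin at the underside.
- blank: Wooden block 80 x 50 x 50 mm, loose; origin at the underside.
- mallet: Wooden mallet 200 mm long lying on the bench, loose.
- chisel: Carving tool with wooden handle, 190 mm long, lying on the bench, loose.
- brush: Dusting brush 170 mm long, lying on the bench, loose.
- walnut_box: Rounded dark brown box 90 x 70 x 35 mm, loose; origin at the underside.
Things that resemble listed ones, but are neither listed nor needed, are in the scene too. There is more than one size of the wand; the one meant has the size given above. Leave any purple look-alike of the rest alone.

How it is judged:
On the way, in this order (a step that is already met when the one before it is completed fails the run):
1. the turntable rests at its middle click, label to the pointer, let go by the robot (value of joint deck between 0.927 and 1.167 rad and contact force between each of the arm, the fingers and stand below 0.3 N and velocity of joint deck between -0.1 and 0.1 rad/s), for 0.3 s.
2. the wand's window is 65 to 140 mm from the label, its line of sight within 14 mm of the label's middle and within 0.26 rad of square to it, and it is kept still (under 20 mm/s) for one second (value of joint deck between 0.927 and 1.167 rad and x of label in the frame of window between 0.065 and 0.14 m and y of label in the frame of window between -0.014 and 0.014 m and z of label in the frame of window between -0.014 and 0.014 m and x of window in the frame of label above 0.05 m and angle between the x axis of window and the x axis of label, either way round below 0.26 rad and linear speed of wand below 0.02 m/s and angular speed of wand below 0.2 rad/s), for 1 s.
At the end, for the whole second after the job is handed in: The wand lies at rest in both forks of its rest, head to the same end as at the start (within 20 mm along, 12 mm across and 8 mm in height of its place, within 0.12 rad of straight and upright), and the turntable is still at its middle click (within 0.12 rad), label to the pointer (value of joint deck between 0.927 and 1.167 rad and x of wand in the frame of rest between -0.02 and 0.02 m and y of wand in the frame of rest between -0.012 and 0.012 m and z of wand in the frame of rest between 0.066 and 0.082 m and x of window in the frame of rest above 0.05 m and angle between the x axis of wand and the x axis of rest, either way round below 0.12 rad and angle between wand's own z axis and vertical below 0.12 rad and linear speed of wand below 0.02 m/s and angular speed of wand below 0.2 rad/s); the robot touches nothing.
It fails at once if the carving is touched with more than 2 N (contact force between carving and anything else above 2 N).
It fails at once if the wand is dropped (height (world z) of wand below 0.04 m).
It fails at once if another thing on the bench is moved by more than 25 mm (distance of any of figurine, jar, blank, mallet, chisel, brush, walnut_box from where it was at the start of the episode above 0.025 m).
It also fails if it takes over 72 s, if anything falls off the work surface, if the arm or the gripper's body presses on something with over 40 N, if the wrist force passes 120 N, or if a joint passes its speed limit or range.

## Robot

A 7-joint arm with a two-finger parallel gripper is mounted at the origin on the work surface. World frame = base frame: x ahead of the robot, y to its left, z up, the work surface at z = 0. Lengths are in m, angles in rad, forces in N, time in s.
With the tool pointing down it reaches from about 0.375 to 0.925 m from the base axis. Payload 3.1 kg.
Tool frame: the origin (TCP) lies on the mounting face of the last link; the fingertips stand 173 mm ahead of it and the grasp point (between the pads) lies 155 mm ahead of it; z points along the fingers, y is the line along which they close (so a half turn about z gives the same grasp; the last joint's range is limited). The gripper opens to 85 mm and grips with 20 to 120 N. Pads are 22 mm wide; open, the fingers measure 114 mm over their backs; the gripper's body (76 mm by 85 mm) begins 54 mm behind the grasp point. The pads swing forward as they close: fully open they stand 13 mm farther back than shut.
Start: joints at [-1.272, 0.383, 0.044, 1.598, -0.018, 1.161, -0.05], TCP at [0.251, 0.6, 0.405] pointing down, gripper open.
Joint ranges: [-2.61, 2.61], [-0.41, 2.15], [-1.48, 1.57], [0, 2.5], [-1.57, 4.71], [0.05, 1.97], [-2.85, 2.85]. Speed limits (rad/s): [2.79, 2.79, 3.14, 3.14, 3.14, 3.14, 3.14].

## Interface

Orientations are given as [roll, pitch, yaw] about the fixed x, y, z axes, in that order (R = Rz(yaw) Ry(pitch) Rx(roll)).
In Python, from bench import arm gives the robot as it stands. The module is installed in compiled form; this text tells all that it offers.
- The arm moves only by the shell command python3 -m pendant 'ROWS'. ROWS is JSON, a list of rows, each a list of 3 entries, a list of its own where there are three numbers: the turn, a rotation vector about the tool's x, y, z in degrees, then the shift along the tool's x, y, z in m, then the opening, from -1 (shut) to 1 (fully open). A call has exactly 8 rows; each row is the pose to reach, as a shift and turn from the pose commanded when the call began, along the tool's axes at that moment; what a row does not reach only later rows make up. A row lasts 1/12 s, in which the tool goes at most 41.7 mm and 7.16 degrees, less where a joint would pass 70% of its speed; a pose out of reach is approached as far as the arm can. A call with a gripper value outside its range is refused whole. The fingers move at their own pace and stop on an object; the grip force is fixed at half the most. Time passes only in rows, so rows that repeat a pose let the fingers close, or fill a call up. It gives the time, the measured TCP pose, the force, the opening and the grip force at its end, in the units of the state.
- arm.get_state(): the state, without advancing time (a new reading comes with each control period).
- arm.read_camera(name): name is "scene" or "top"; returns a dict with "pixels" (384x512x3 uint8, red, green, blue), "fx", "fy", "cx", "cy" (pixels), "extrinsics" (4x4, takes a point from camera to world coordinates). Camera axes: x right, y up, looking along -z (the intrinsics and any distortion apply to the point x, -y, -z); pixel columns grow to the right and rows downward; lengths in m; the calibration is good to about 2 mm. A picture is of the moment at which its call begins. There is no depth.
- arm.close_job(): hands the job in; it is judged then, once.
The state is a dict: "time_s": time; "joints": joint angles; "joint_velocities": joint speeds; "tau": joint torques, N m; "eef_pos": TCP position; "orientation": TCP orientation; "force": force on the tool from outside, world axes, zero at the start; "torque": the same for the moment, N m; "opening": finger opening in m; "gripper_force": force on a finger pad.
Only numpy, scipy, OpenCV 4.12 (cv2) and the standard library are available. Lean on these libraries where they do the work, as an engineer would, in place of code of your own. Each camera call takes 0.05 s, during which the arm holds its last target. There are 200 camera calls.

## Working session

There is one attempt and no reset: what is moved stays moved. The work goes in short steps, Python scripts to look and compute and a shell command to move; the robot and the scene stay as the last step left them, time stands still between calls to the robot, and variables do not carry over. Pictures are saved under pics/ and viewed, at most 10 in all, crops included, and the job is handed in when it is done.

```bash
mkdir -p pics; cat > h.py <<'E'
import numpy as np, cv2
from bench import arm
from scipy.spatial.transform import Rotation as R
def cam(n):
    d=arm.read_camera(n); return d
def save(d,f): cv2.imwrite(f,cv2.cvtColor(d["pixels"],cv2.COLOR_RGB2BGR))
def ray(d,u,v):
    E=np.array(d["extrinsics"]); k=np.array([(u-d["cx"])/d["fx"],-(v-d["cy"])/d["fy"],-1.])
    return E[:3,3],E[:3,:3]@k
def onz(d,u,v,z):
    o,r=ray(d,u,v); return o+r*(z-o[2])/r[2]
def tri(d1,p1,d2,p2):
    o1,r1=ray(d1,*p1);o2,r2=ray(d2,*p2)
    A=np.stack([r1,-r2],1);s=np.linalg.lstsq(A,o2-o1,rcond=None)[0]
    a=o1+r1*s[0];b=o2+r2*s[1];return (a+b)/2,np.linalg.norm(a-b)
def proj(d,p):
    E=np.array(d["extrinsics"]);c=E[:3,:3].T@(np.asarray(p)-E[:3,3]);return d["cx"]-d["fx"]*c[0]/c[2],d["cy"]+d["fy"]*c[1]/c[2]
def tool():
    s=arm.get_state();return np.array(s["eef_pos"]),R.from_euler('xyz',s["orientation"]).as_matrix()
E
python3 - <<'E'
from h import *
import pickle
for n in("scene","top"):
    d=cam(n);pickle.dump(d,open(n+"0.pkl","wb"));save(d,f"pics/{n}0.png");print(n,d["fx"],d["cx"],d["cy"],np.round(d["extrinsics"],3).tolist(),[k for k in d])
s=arm.get_state();print(s)
E
```

```text
scene 495.16484629470085 265.364724083594 189.72325230924355 [[0.785, -0.393, 0.479, 1.376], [0.619, 0.475, -0.626, -1.122], [0.019, 0.788, 0.616, 1.164], [0.0, 0.0, 0.0, 1.0]] ['pixels', 'fx', 'fy', 'cx', 'cy', 'extrinsics']
top 346.6214339144203 254.93918466208356 191.18669326546268 [[0.0, 0.991, -0.135, 0.391], [-1.0, 0.003, 0.021, -0.051], [0.021, 0.134, 0.991, 1.379], [0.0, 0.0, 0.0, 1.0]] ['pixels', 'fx', 'fy', 'cx', 'cy', 'extrinsics']
{'time_s': 0.1, 'joints': array([-1.27180177,  0.38377327,  0.04385401,  1.59942705, -0.01792128,
        1.16119297, -0.04991217]), 'joint_velocities': array([-0.00037766, -0.00073596,  0.0001857 , -0.00346859,  0.00119775,
        0.0023478 , -0.00074328]), 'tau': array([ 2.51118414e-03, -4.34728789e+01,  1.02921456e+00, -2.50453842e+01,
        1.08474819e-02,  5.44323062e-03, -1.66202079e-05]), 'eef_pos': array([0.25101838, 0.59909648, 0.40339491]), 'orientation': array([-3.13918744e+00,  1.14084441e-04,  2.74484113e+00]), 'force': array([-0.02749629, -0.39905373,  0.07417038]), 'torque': array([-0.03376376,  0.00328182,  0.04461505]), 'gripper_force': 0.0, 'opening': 0.08562571770531417}
```

View pics/scene0.png

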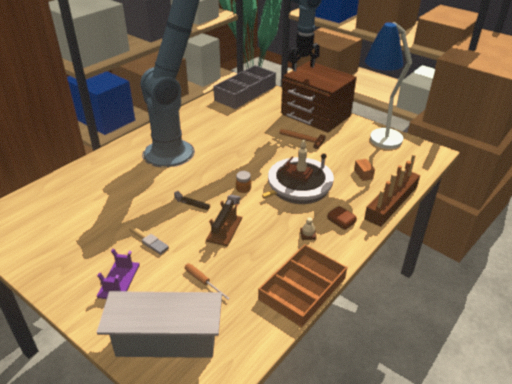

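View pics/top0.png

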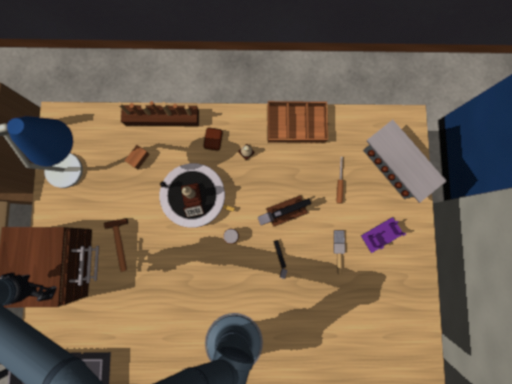

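```bash
python3 - <<'E'
from h import *
a=cv2.imread("pics/top0.png")[150:290,140:340];b=cv2.imread("pics/scene0.png")[130:260,160:360]
a=cv2.resize(a,(800,560),interpolation=cv2.INTER_CUBIC);b=cv2.resize(b,(800,520),interpolation=cv2.INTER_CUBIC)
cv2.imwrite("pics/a.png",a);cv2.imwrite("pics/b.png",b)
E
```

```text
(no output)
```

View pics/a.png

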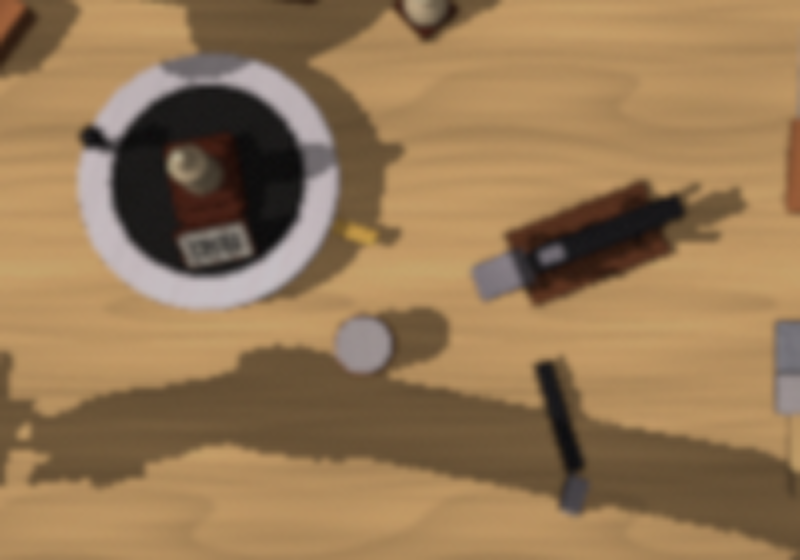

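View pics/b.png

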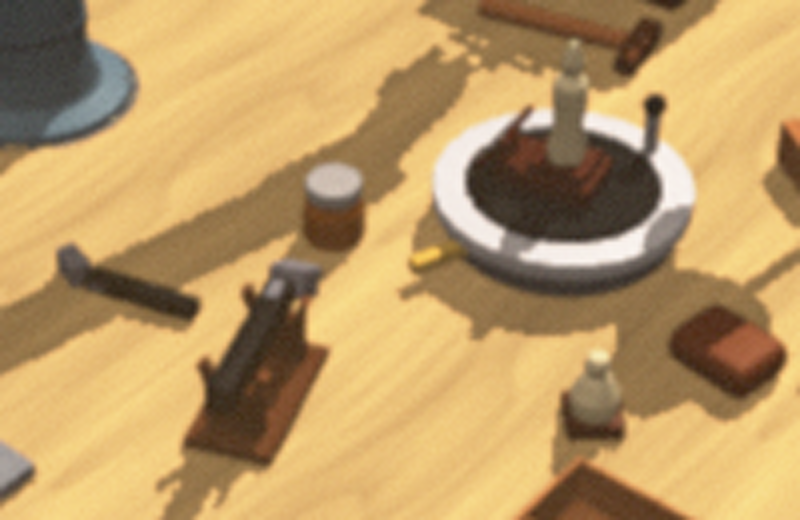

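Top view: the turntable is at (192,195), the brass pointer at (230,208), the label at (194,211) and the post ball at (163,184). There are two wands. One lies in the brown rest at (287,210), and a thinner, shorter one lies on the bench at (281,257). The one in the brown rest fits the given size, and the purple rest at (383,234) is the decoy. Next I'll measure.

```bash
cat > m.py <<'E'
from h import *
import pickle
T=pickle.load(open("top0.pkl","rb"));S=pickle.load(open("scene0.pkl","rb"))
def mask(d,box,f):
    x0,y0,x1,y1=box;h=cv2.cvtColor(d["pixels"],cv2.COLOR_RGB2HSV).astype(int);m=f(h[...,0],h[...,1],h[...,2])
    o=np.zeros(m.shape,np.uint8);o[y0:y1,x0:x1]=m[y0:y1,x0:x1]*255
    n,l,s,c=cv2.connectedComponentsWithStats(o)
    i=1+np.argmax(s[1:,4]);return (l==i).astype(np.uint8),c[i],s[i]
def pts(m): return np.argwhere(m)[:,::-1].astype(np.float32)
dark=lambda h,s,v:(v<65)&(s<110)
grey=lambda h,s,v:(s<60)&(v>85)
yel=lambda h,s,v:(h>18)&(h<32)&(s>150)&(v>150)
E
python3 - <<'E'
from m import *
# deck rim
m,c,s=mask(T,(150,155,232,235),lambda h,s,v:(s<40)&(v>110)); 
cnt=max(cv2.findContours(m,0,2)[0],key=cv2.contourArea);e=cv2.fitEllipse(cv2.convexHull(cnt));print("deck ell",e,onz(T,*e[0],.05), onz(T,e[0][0]+e[1][0]/2,e[0][1],.05)-onz(T,e[0][0]-e[1][0]/2,e[0][1],.05))
m,c,s=mask(S,(262,150,340,205),lambda h,s,v:(s<60)&(v>110)); 
cnt=max(cv2.findContours(m,0,2)[0],key=cv2.contourArea);e2=cv2.fitEllipse(cv2.convexHull(cnt));print("deck ell S",e2,s,onz(S,*e2[0],.05))
for n,f,bT,bS in [("wand dark",dark,(274,192,318,222),(205,195,243,235)),("head",grey,(255,210,276,228),(225,192,243,206)),("ball",dark,(158,178,170,188),(318,150,328,160)),("pointer",lambda h,s,v:(h>17)&(h<32)&(s>120)&(v>130),(224,203,238,214),(258,188,278,202))]:
    r=[]
    for d,b in((T,bT),(S,bS)):
        m,c,s=mask(d,b,f);r.append((d,c));print(n,np.round(c,1),s,cv2.minAreaRect(pts(m)))
    print("   tri",*tri(r[0][0],r[0][1],r[1][0],r[1][1]))
for nm,b,d in(("T",(150,160),T),):
    pass
h=cv2.cvtColor(T["pixels"],cv2.COLOR_RGB2HSV)
print(h[208:218,182:206,2])
E
```

```text
deck ell ((191.9572296142578, 195.03933715820312), (62.98617172241211, 64.96101379394531), 69.00511169433594) [0.55574803 0.16324105 0.05      ] [ 0.00069114 -0.24161328  0.        ]
deck ell S ((300.1699523925781, 177.3670654296875), (40.097862243652344, 65.83191680908203), 93.44438934326172) [268 159  66  39 843] [0.5640774  0.15411369 0.05      ]
wand dark [292.7 207.5] [274 199  37  20 223] ((291.3663330078125, 207.83663940429688), (6.897409439086914, 39.6934814453125), 69.14553833007812)
wand dark [206.2 205.8] [205 205   3   3   6] ((206.25003051757812, 205.75006103515625), (1.4142134189605713, 2.1213202476501465), 45.0)
   tri [ 0.48467641 -0.23361552  0.11856671] 0.04998301585925079
head [263.9 218.6] [258 213  13  12  97] ((263.83563232421875, 218.56163024902344), (8.895127296447754, 10.767786026000977), 69.44395446777344)
head [231.7 198.9] [226 195  14  10  77] ((232.5, 199.5), (13.0, 9.0), 0.0)
   tri [ 0.46215295 -0.11574798  0.06125611] 0.00728262315365616
ball [163.5 184.3] [161 182   7   5  21] ((163.50001525878906, 185.00001525878906), (6.363960266113281, 3.535533666
[... 750 characters left out ...]
34  63 103 117 102  90  93  82  70  73  81  91  87  76  78  79  84
  111 120  93  49  22  16]
 [ 26  29  45  84 114 108  93 100  92  77  83  89  94  99  93  87  91  99
  119 128 104  59  26  21]
 [ 28  27  34  65 102 111  98  95  95  89  96 102 106 118 116 105 104 111
  117 115  92  55  33  44]
 [ 27  27  32  54  89 111 108 102 109 111 110 110 108 113 112  99  87  83
   76  67  54  47  60  89]
 [ 33  29  29  44  77 107 110 104 109 111 104  93  83  75  67  56  47  44
   41  44  59  85 115 143]
 [ 67  47  34  34  56  84  90  81  74  68  61  52  45  39  32  32  36  45
   60  84 115 142 167 183]
 [123  95  72  59  56  58  56  50  44  38  36  36  39  43  50  62  78  93
  116 142 166 183 191 195]]
```

```bash
python3 - <<'E'
from m import *
def ends(d,b,f):
    m,c,s=mask(d,b,f);p=pts(m);r=cv2.minAreaRect(p);q=cv2.boxPoints(r)
    L=[np.linalg.norm(q[i]-q[(i+1)%4]) for i in range(2)]
    e=[(q[0]+q[1])/2,(q[2]+q[3])/2] if L[0]<L[1] else [(q[1]+q[2])/2,(q[3]+q[0])/2]
    return c,s,r,e
tt=ends(T,(274,192,318,222),dark)
print("T",tt)
for z in(.074,.088):print([onz(T,*e,z) for e in tt[3]])
ss=ends(S,(211,196,240,235),lambda h,s,v:(v<75)&(s<120));print("S",ss)
for z in(.074,.088):print([onz(S,*e,z) for e in ss[3]])
print("handle centroid tri",tri(T,tt[0],S,ss[0]))
# rest base by brown
br=lambda h,s,v:((h<12)|(h>172))&(s>110)&(v>30)&(v<150)
for d,b in((T,(262,190,320,230)),(S,(200,195,246,248))):
    c,s,r,e=ends(d,b,br);print("rest",c,s,r,onz(d,*c,.012),onz(d,*r[0],.012))
# button
for d,b in((T,(274,209,283,217)),):
    m,c,s=mask(d,b,lambda h,s,v:(v>70)&(s<70));print("button",c,s,onz(d,*c,.088))
m,c,s=mask(T,(183,205,206,219),lambda h,s,v:(s<70)&(v>65));r=cv2.minAreaRect(pts(m));print("label",c,s,r,onz(T,*r[0],.084))
print(S["pixels"][196:234:2,208:242:2].max(2))
E
```

```text
T (array([292.69058296, 207.51569507]), array([274, 199,  37,  20, 223], dtype=int32), ((291.3663330078125, 207.83663940429688), (6.897409439086914, 39.6934814453125), 69.14553833007812), [array([309.91287, 200.77129], dtype=float32), array([272.8198, 214.902 ], dtype=float32)])
[array([ 0.53210557, -0.28772278,  0.074     ]), array([ 0.47818844, -0.14623108,  0.074     ])]
[array([ 0.53059185, -0.2851838 ,  0.088     ]), array([ 0.47725303, -0.14520975,  0.088     ])]
S (array([221.57926829, 215.87804878]), array([212, 201,  22,  31, 164], dtype=int32), ((221.93565368652344, 215.64356994628906), (7.876397132873535, 35.510536193847656), 32.2756462097168), [array([231.41684, 200.63168], dtype=float32), array([212.45447, 230.65546], dtype=float32)])
[array([ 0.47548781, -0.1374134 ,  0.074     ]), array([ 0.5294289 , -0.29112994,  0.074     ])]
[array([ 0.48704642, -0.1500585 ,  0.088     ]), array([ 0.54029499, -0.30180156,  0.088     ])]
handle centroid tri (array([ 0.50594563, -0.2213623 ,  0.07720936]), np.float64(0.0001130614414032559))
rest [289.12616822 215.68691589] [273 207  3
[... 1345 characters left out ...]
239 242 242 157  62  68  68  63  61  71  70  73 171 246 245]
 [239 240 241 240 220  74  70  68  66  63  70  73  73  70 101 169 193]
 [241 235 228 234 128  69  71  73  55  70  72  73  73  73  91 122 122]
 [238 147 158 190  71  75  75  65  60  86  88  82  79  81 113 124 121]
 [232 104  95  90  70  75  68  59  86 118  85  81  88 118 126 117 194]
 [238 158  69  70  73  78  61  65 107 137  85  79  98 128 125 125 234]
 [235 207  66  71  77  67  59  94  77  83  78  96 128 130 122 198 237]
 [237 222  64  60  68  62  69  98  77  90  86 123 130 126 136 233 236]
 [238 203  63  65  63  61  72  73  73  83  99 131 128 117 192 235 233]
 [237 146  72  60  61  64  77  72  77  92 122 130 127 131 230 234 238]]
```

```bash
python3 -m pendant '[[[0,0,0],[0,0,-0.03],-1],[[0,0,0],[-0.035,-0.013,-0.03],-1],[[0,0,0],[-0.07,-0.027,-0.03],-1],[[0,0,0],[-0.105,-0.04,-0.03],-1],[[0,0,0],[-0.14,-0.053,-0.03],-1],[[0,0,0],[-0.175,-0.067,-0.03],-1],[[0,0,0],[-0.21,-0.08,-0.03],-1],[[0,0,0],[-0.245,-0.094,-0.03],-1]]'
python3 - <<'E'
from h import *
p,Rm=tool();print(p,Rm.round(3).tolist(),Rm.T@(np.array([.630,.237,.405])-p))
E
```

```text
time_s: 0.77
eef_pos: [0.4417, 0.4166, 0.4341]
orientation: [-3.141, -0.0, 2.745]
force: [0.9, -0.5, -0.9]
opening: 0.0003
gripper_force: 0.0
[0.44168124 0.41660467 0.43411225] [[-0.922, 0.386, -0.001], [0.386, 0.922, -0.001], [0.0, -0.001, -1.0]] [-0.24308063 -0.09292743  0.02907943]
```

```bash
python3 -m pendant '[[[0,0,0],[-0.035,-0.013,0],-1],[[0,0,0],[-0.07,-0.027,0],-1],[[0,0,0],[-0.105,-0.04,0],-1],[[0,0,0],[-0.14,-0.053,0],-1],[[0,0,0],[-0.175,-0.067,0],-1],[[0,0,0],[-0.21,-0.08,0],-1],[[0,0,0],[-0.243,-0.093,0],-1],[[0,0,0],[-0.243,-0.093,0.03],-1]]'
python3 - <<'E'
from h import *
p,Rm=tool();print(p,Rm.T@(np.array([.630,.237,.243])-p))
E
```

```text
time_s: 1.43
eef_pos: [0.6367, 0.2288, 0.4114]
orientation: [3.137, 0.017, 2.731]
force: [2.5, -3.2, 1.9]
opening: -0.0001
gripper_force: 0.0
[0.63666071 0.22876423 0.41136226] [0.01218175 0.00404281 0.16820614]
```

```bash
python3 -m pendant '[[[0,0,0],[0,0,0.02],-1],[[0,0,0],[0,0,0.045],-1],[[0,0,0],[0,0,0.07],-1],[[0,0,0],[0,0,0.095],-1],[[0,0,0],[0,0,0.12],-1],[[0,0,0],[0,0,0.145],-1],[[0,0,0],[0,0,0.16],-1],[[0,0,0],[0,0,0.16],-1]]'
python3 - <<'E'
from h import *
p,Rm=tool();c=np.array([.5557,.1632]);d=p[:2]-c;print(p,np.linalg.norm(d),np.degrees(np.arctan2(d[1],d[0])))
a0=np.arctan2(d[1],d[0])
for k in range(1,9):
    da=np.radians(4.25*k);a=a0+da;q=np.array([*(c+.105*np.array([np.cos(a),np.sin(a)])),p[2]]);print(-4.25*k,(Rm.T@(q-p)).round(4))
E
```

```text
time_s: 2.1
eef_pos: [0.6265, 0.2378, 0.2394]
orientation: [-3.134, -0.007, 2.745]
force: [0.3, 0.2, 0.5]
opening: 0.0
gripper_force: 0.0
[0.62653055 0.23782104 0.23944592] 0.1028847189442492 46.49279886429944
-4.25 [0.0066 0.0045 0.    ]
-8.5 [0.0142 0.0064 0.    ]
-12.75 [0.0218 0.0078 0.0001]
-17.0 [0.0296 0.0086 0.0001]
-21.25 [0.0374 0.0088 0.0002]
-25.5 [0.0451 0.0085 0.0002]
-29.75 [0.0529 0.0075 0.0003]
-34.0 [0.0605 0.006  0.0004]
```

```bash
python3 -m pendant '[[[0,0,-4.25],[0.0066,0.0045,0],-1],[[0,0,-8.5],[0.0142,0.0064,0],-1],[[0,0,-12.75],[0.0218,0.0078,0],-1],[[0,0,-17],[0.0296,0.0086,0],-1],[[0,0,-21.25],[0.0374,0.0088,0],-1],[[0,0,-25.5],[0.0451,0.0085,0],-1],[[0,0,-29.75],[0.0529,0.0075,0],-1],[[0,0,-34],[0.0605,0.006,0],-1]]'
python3 - <<'E'
from h import *
p,Rm=tool();c=np.array([.5557,.1632]);d=p[:2]-c;print(p,np.linalg.norm(d),np.degrees(np.arctan2(d[1],d[0])))
a0=np.arctan2(d[1],d[0])
for k in range(1,9):
    da=np.radians(3*k);a=a0+da;q=np.array([*(c+.105*np.array([np.cos(a),np.sin(a)])),p[2]]);print(-3*k,(Rm.T@(q-p)).round(4))
d=cam("scene");save(d,"pics/s1.png");d=cam("top");cv2.imwrite("pics/t1.png",cv2.resize(cv2.cvtColor(d["pixels"][150:250,140:270],cv2.COLOR_RGB2BGR),(780,600)))
E
```

```text
time_s: 2.77
eef_pos: [0.5775, 0.2677, 0.2468]
orientation: [3.141, 0.008, -2.942]
force: [4.2, -0.3, -2.1]
opening: -0.0001
gripper_force: 1.8
[0.57747493 0.26766083 0.24677958] 0.10670619618628542 78.22526553713763
-3 [ 0.0058  0.0005 -0.    ]
-6 [ 0.011   0.0022 -0.0001]
-9 [ 0.0163  0.0037 -0.0001]
-12 [ 0.0216  0.0049 -0.0002]
-15 [ 0.0271  0.0059 -0.0002]
-18 [ 0.0325  0.0065 -0.0002]
-21 [ 0.038   0.0069 -0.0003]
-24 [ 0.0435  0.0069 -0.0003]
```

View pics/t1.png

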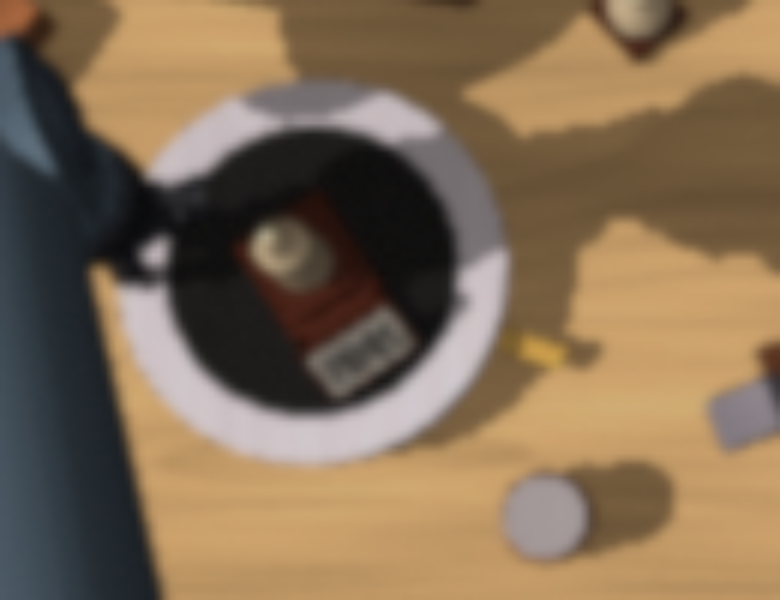

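The label has turned about 24° towards the pointer, at crop (358,352), and the push is working. I'll continue.

```bash
python3 -m pendant '[[[0,0,-3],[0.0058,0.0005,0],-1],[[0,0,-6],[0.011,0.0022,0],-1],[[0,0,-9],[0.0163,0.0037,0],-1],[[0,0,-12],[0.0216,0.0049,0],-1],[[0,0,-15],[0.0271,0.0059,0],-1],[[0,0,-18],[0.0325,0.0065,0],-1],[[0,0,-21],[0.038,0.0069,0],-1],[[0,0,-24],[0.0435,0.0069,0],-1]]'
python3 -m pendant '[[[0,0,0],[0,0,0],-1],[[0,0,0],[0,0,0],-1],[[0,0,0],[-0.02,0.002,0],-1],[[0,0,0],[-0.04,0.005,0],-1],[[0,0,0],[-0.04,0.005,-0.03],-1],[[0,0,0],[-0.04,0.005,-0.07],-1],[[0,0,0],[-0.04,0.005,-0.11],-1],[[0,0,0],[-0.04,0.005,-0.15],-1]]'
cat > look.py <<'E'
from m import *
import sys
def label(d):
    m,c,s=mask(d,(180,190,228,232),lambda h,s,v:(s<70)&(v>65)&(v<1000));return c
d=cam("top");save(d,"pics/t_%s.png"%sys.argv[1]);pickle.dump(d,open("t_%s.pkl"%sys.argv[1],"wb"))
d2=cam("scene");save(d2,"pics/s_%s.png"%sys.argv[1]);pickle.dump(d2,open("s_%s.pkl"%sys.argv[1],"wb"))
print("predicted label pixel",proj(d,[.5336,.0988,.084]))
E
python3 look.py 2; python3 - <<'E'
import cv2
cv2.imwrite("pics/t2c.png",cv2.resize(cv2.imread("pics/t_2.png")[150:250,140:270],(780,600),interpolation=cv2.INTER_CUBIC))
E
```

```text
time_s: 3.53
eef_pos: [0.532, 0.2656, 0.2458]
orientation: [-3.141, 0.001, -2.526]
force: [-0.6, -0.5, 0.1]
opening: 0.0003
gripper_force: 0.0
time_s: 4.2
eef_pos: [0.5618, 0.2926, 0.3962]
orientation: [-3.141, -0.001, -2.529]
force: [0.5, -0.2, -0.1]
opening: 0.0
gripper_force: 0.0
predicted label pixel (np.float64(207.626403718754), np.float64(199.8322166190465))
```

View pics/t2c.png

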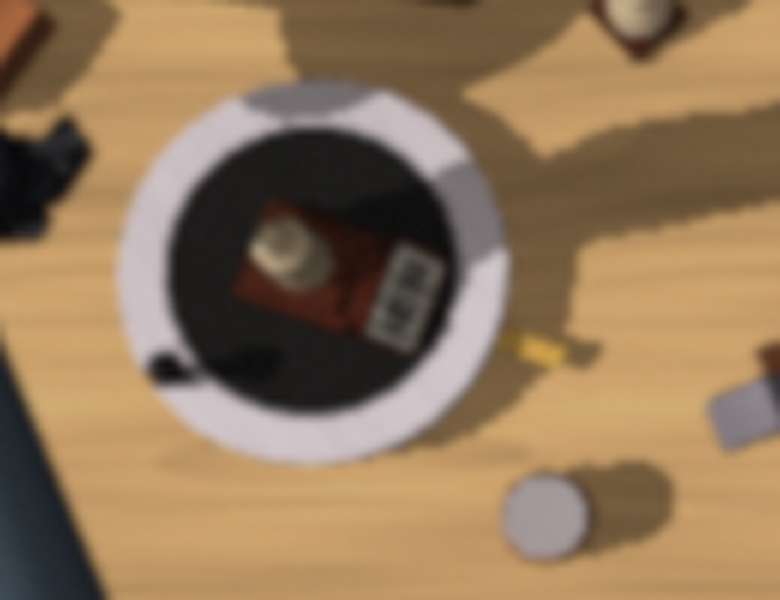

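Label centre is at (207.5,199.7), where I predicted (207.6,199.8), so the turntable is at its middle click and free of the gripper. Now for the wand.

```bash
python3 -m pendant '[[[0,0,6],[0,0,-0.035],-1],[[0,0,13],[0,0,-0.065],-1],[[0,0,19],[0.025,-0.028,-0.065],-1],[[0,0,26],[0.05,-0.056,-0.065],-1],[[0,0,32],[0.076,-0.084,-0.065],-1],[[0,0,39],[0.102,-0.112,-0.065],-1],[[0,0,45],[0.127,-0.14,-0.065],-1],[[0,0,52],[0.152,-0.168,-0.065],-1]]'
python3 - <<'E'
from h import *
p,Rm=tool();print(p,Rm.round(3).tolist(),Rm.T@(np.array([.4995,-.2035,.40])-p),np.degrees(np.arctan2(Rm[1,0],Rm[0,0])),arm.get_state()["joints"].round(2))
E
```

```text
time_s: 4.97
eef_pos: [0.5341, 0.0658, 0.4603]
orientation: [3.141, 0.001, 2.842]
force: [0.5, -0.3, 0.3]
opening: 0.0001
gripper_force: 0.0
[0.53405204 0.06578149 0.46029763] [[-0.955, 0.296, 0.001], [0.296, 0.955, 0.001], [-0.001, 0.001, -1.0]] [-0.04651514 -0.26751649  0.06011188] 162.80811608834463 [-0.42  0.12  0.24  1.81 -0.03  1.21  1.1 ]
```

```bash
python3 -m pendant '[[[0,0,6.5],[-0.006,-0.036,0],1],[[0,0,13],[-0.012,-0.072,0],1],[[0,0,19.5],[-0.018,-0.108,0],1],[[0,0,26],[-0.025,-0.144,0],1],[[0,0,32.5],[-0.031,-0.18,0],1],[[0,0,39],[-0.037,-0.214,0.01],1],[[0,0,45.5],[-0.042,-0.243,0.03],1],[[0,0,52],[-0.0465,-0.2675,0.05],1]]'
python3 -m pendant '[[[0,0,0],[0,0,0.01],1],[[0,0,0],[0,0,0.02],1],[[0,0,0],[0,0,0.03],1],[[0,0,0],[0,0,0.03],1],[[0,0,0],[0,0,0.03],1],[[0,0,0],[0,0,0.03],1],[[0,0,0],[0,0,0.03],1],[[0,0,0],[0,0,0.03],1]]'
python3 - <<'E'
from h import *
p,Rm=tool();print(p,Rm.T@(np.array([.4995,-.2035,.229])-p),np.degrees(np.arctan2(Rm[1,0],Rm[0,0])))
E
python3 look.py 3;python3 - <<'E'
import cv2,numpy as np
a=cv2.resize(cv2.imread("pics/t_3.png")[150:260,210:340],None,fx=3,fy=3,interpolation=cv2.INTER_CUBIC)
b=cv2.resize(cv2.imread("pics/s_3.png")[140:250,160:290],None,fx=3,fy=3,interpolation=cv2.INTER_CUBIC)
cv2.imwrite("pics/c3.png",np.hstack([a,b]))
E
```

```text
time_s: 5.63
eef_pos: [0.5014, -0.2053, 0.411]
orientation: [3.138, 0.003, 1.931]
force: [0.2, -0.4, 0.5]
opening: 0.0853
gripper_force: 0.0
time_s: 6.3
eef_pos: [0.5022, -0.2012, 0.3805]
orientation: [3.14, 0.001, 1.943]
force: [0.6, 0.1, 0.3]
opening: 0.085
gripper_force: 0.0
[ 0.50224632 -0.20124585  0.38054357] [-0.00098994 -0.00360966  0.15153899] 111.33362442277344
predicted label pixel (np.float64(207.626403718754), np.float64(199.8322166190465))
```

View pics/c3.png

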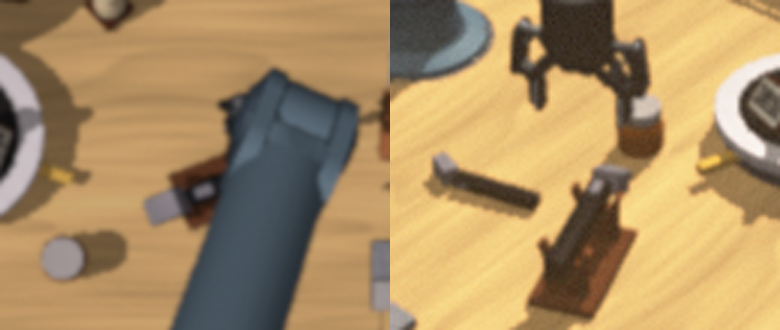

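The gripper is above the rest and open, with fingers at about (530,90) and (640,90) in the crop and the wand in its forks. I'll descend and close.

```bash
python3 -m pendant '[[[0,0,0.5],[-0.001,-0.0036,0.02],1],[[0,0,0.5],[-0.001,-0.0036,0.045],1],[[0,0,0.5],[-0.001,-0.0036,0.07],1],[[0,0,0.5],[-0.001,-0.0036,0.095],1],[[0,0,0.5],[-0.001,-0.0036,0.12],1],[[0,0,0.5],[-0.001,-0.0036,0.14],1],[[0,0,0.5],[-0.001,-0.0036,0.151],1],[[0,0,0.5],[-0.001,-0.0036,0.151],1]]'
python3 -m pendant '[[[0,0,0],[0,0,0],1],[[0,0,0],[0,0,0],0.4],[[0,0,0],[0,0,0],-0.1],[[0,0,0],[0,0,0],-0.5],[[0,0,0],[0,0,0],-1],[[0,0,0],[0,0,0],-1],[[0,0,0],[0,0,0],-1],[[0,0,0],[0,0,0],-1]]'
python3 -m pendant '[[[0,0,0],[0,0,0],-1],[[0,0,0],[0,0,0],-1],[[0,0,0],[0,0,0],-1],[[0,0,0],[0,0,0],-1],[[0,0,0],[0,0,0],-1],[[0,0,0],[0,0,-0.005],-1],[[0,0,0],[0,0,-0.01],-1],[[0,0,0],[0,0,-0.01],-1]]'
```

```text
time_s: 7.07
eef_pos: [0.4976, -0.2033, 0.2264]
orientation: [-3.137, -0.003, 1.934]
force: [-0.5, 0.6, 0.1]
opening: 0.0853
gripper_force: 0.0
time_s: 7.73
eef_pos: [0.4994, -0.2041, 0.2296]
orientation: [3.14, 0.001, 1.933]
force: [0.9, 0.4, 5.2]
opening: 0.0251
gripper_force: 59.7
time_s: 8.4
eef_pos: [0.4984, -0.204, 0.2389]
orientation: [-3.141, 0.0, 1.933]
force: [0.2, -0.7, -2.6]
opening: 0.0252
gripper_force: 59.0
```

```bash
python3 -m pendant '[[[0,0,0],[0,0,-0.012],-1],[[0,0,0],[0,0,-0.026],-1],[[0,0,0],[0,0,-0.04],-1],[[0,0,0],[0,0,-0.054],-1],[[0,0,0],[0,0,-0.068],-1],[[0,0,0],[0,0,-0.078],-1],[[0,0,0],[0,0,-0.085],-1],[[0,0,0],[0,0,-0.085],-1]]'
python3 - <<'E'
from h import *
p,Rm=tool();print(p,Rm.T@(np.array([.471,-.0858,.3246])-p),np.degrees(np.arctan2(Rm[1,0],Rm[0,0])))
E
```

```text
time_s: 9.07
eef_pos: [0.4992, -0.2043, 0.3254]
orientation: [3.139, 0.002, 1.933]
force: [0.8, 0.8, -2.3]
opening: 0.0255
gripper_force: 59.1
[ 0.49919421 -0.20428094  0.32543646] [0.12078504 0.01561598 0.00067847] 110.75305181994052
```

```bash
python3 -m pendant '[[[0,0,4],[0.01,0.002,0],-1],[[0,0,9],[0.025,0.004,0],-1],[[0,0,14],[0.04,0.006,0],-1],[[0,0,19],[0.055,0.008,0],-1],[[0,0,24],[0.07,0.01,0],-1],[[0,0,29],[0.085,0.012,0],-1],[[0,0,34],[0.1,0.014,0],-1],[[0,0,37],[0.11,0.015,0],-1]]'
python3 -m pendant '[[[0,0,2.5],[0.009,-0.005,0],-1],[[0,0,2.5],[0.009,-0.005,0],-1],[[0,0,2.5],[0.009,-0.005,0],-1],[[0,0,2.5],[0.009,-0.005,0],-1],[[0,0,2.5],[0.009,-0.005,0],-1],[[0,0,2.5],[0.009,-0.005,0],-1],[[0,0,2.5],[0.009,-0.005,0],-1],[[0,0,2.5],[0.009,-0.005,0],-1]]'
python3 look.py 4
python3 - <<'E'
from h import *
import pickle
p,Rm=tool();T=pickle.load(open("t_4.pkl","rb"));S=pickle.load(open("s_4.pkl","rb"))
print(p,Rm.T@(np.array([.471,-.0858,.3246])-p),np.degrees(np.arctan2(Rm[1,0],Rm[0,0])))
o=p+np.array([0,0,-.1556]);x=Rm[:,0]
for n,q in(("window",o+.113*x-[0,0,.028]),("butt top",o-.09*x+[0,0,.014]),("label",[.5338,.0988,.084])):print(n,proj(T,q),proj(S,q))
a=cv2.resize(cv2.imread("pics/t_4.png")[160:250,190:320],None,fx=3,fy=3,interpolation=cv2.INTER_CUBIC)
b=cv2.resize(cv2.imread("pics/s_4.png")[120:210,200:330],None,fx=3,fy=3,interpolation=cv2.INTER_CUBIC)
cv2.imwrite("pics/c4.png",np.hstack([a,b]))
E
```

```text
time_s: 9.73
eef_pos: [0.4729, -0.094, 0.3227]
orientation: [-3.139, 0.0, 1.285]
force: [0.1, -0.0, -2.9]
opening: 0.0253
gripper_force: 59.1
time_s: 10.4
eef_pos: [0.4715, -0.0862, 0.3237]
orientation: [3.142, 0.0, 1.243]
force: [0.4, -0.2, -1.9]
opening: 0.0252
gripper_force: 59.1
predicted label pixel (np.float64(207.626403718754), np.float64(199.8322166190465))
[ 0.47147769 -0.08596138  0.32367724] [-8.32366352e-07 -5.04189490e-04 -9.22769585e-04] 71.24395594758809
window (np.float64(227.47238959817346), np.float64(205.3262757389522)) (np.float64(267.2903928293959), np.float64(168.17700246417786))
butt top (np.float64(282.3832893196191), np.float64(223.1609200793792)) (np.float64(216.48319560227569), np.float64(176.43682362017512))
label (np.float64(207.6273946285239), np.float64(199.77916471944633)) (np.float64(285.4489200761379), np.float64(173.73156300186776))
```

View pics/c4.png

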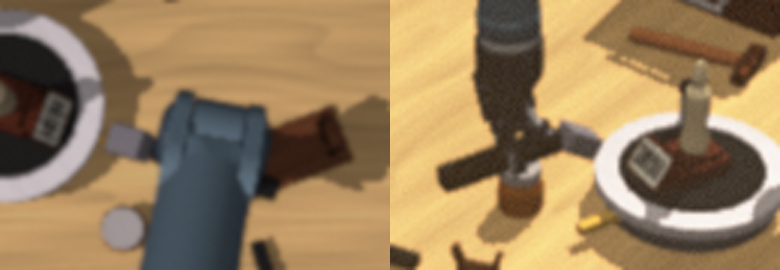

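The head tip is at about (226,206) in the top view, and the window, label and butt all sit within about 1 px of their predicted spots. I'll hold still.

```bash
for i in 1 2 3; do python3 -m pendant '[[[0,0,0],[0,0,0],-1],[[0,0,0],[0,0,0],-1],[[0,0,0],[0,0,0],-1],[[0,0,0],[0,0,0],-1],[[0,0,0],[0,0,0],-1],[[0,0,0],[0,0,0],-1],[[0,0,0],[0,0,0],-1],[[0,0,0],[0,0,0],-1]]'; done
python3 - <<'E'
from m import *
T=pickle.load(open("t_4.pkl","rb"));S=pickle.load(open("s_4.pkl","rb"));p,Rm=tool()
x=Rm[:,0];o=p-[0,0,.1556]
g=lambda h,s,v:(s<75)&(v>70)
r=[]
for d,b in((T,(222,198,241,214)),(S,(256,158,269,174))):
    m,c,s=mask(d,b,g);r.append(c);print(c,s)
q,e=tri(T,r[0],S,r[1]);print("head centroid",q,e,"in wand frame",Rm.T@(q-o)*[1,-1,-1])
ls=[]
for d,b in((T,(198,190,216,210)),(S,(276,164,296,186))):
    m,c,s=mask(d,b,lambda h,s,v:(s<90)&(v>60));hull=cv2.minAreaRect(pts(m));ls.append(hull[0]);print("label",hull,s)
L,e=tri(T,ls[0],S,ls[1]);print(L,e)
# label in window frame, for both label estimates
w=o+.113*x-np.array([0,0,.028]);a=np.radians(35)
wx=np.cos(a)*x-np.array([0,0,np.sin(a)]);wz=np.sin(a)*x+np.array([0,0,np.cos(a)]);wy=np.cross(wz,wx)
for l in(L,np.array([.5338,.0988,.084])):print([(l-w)@k for k in(wx,wy,wz)])
t=np.array([.4994,-.2041,.3254]);print(p,Rm.T@(t-p),np.degrees(np.arctan2(Rm[1,0],Rm[0,0])))
E
```

```text
time_s: 11.17
eef_pos: [0.4715, -0.0857, 0.3237]
orientation: [-3.142, -0.0, 1.244]
force: [-0.3, -0.7, -2.6]
opening: 0.0253
gripper_force: 59.1
time_s: 11.83
eef_pos: [0.4715, -0.0857, 0.3237]
orientation: [-3.142, 0.0, 1.244]
force: [-0.1, -0.7, -3.0]
opening: 0.0252
gripper_force: 59.1
time_s: 12.5
eef_pos: [0.4715, -0.0857, 0.3237]
orientation: [-3.142, 0.0, 1.244]
force: [0.9, -0.5, -2.3]
opening: 0.0256
gripper_force: 59.1
[231.04065041 206.46341463] [225 201  14  12 123]
[262.43243243 166.17117117] [256 161  13  13 111]
head centroid [0.50062627 0.00590706 0.15409948] 0.004937061586965702 in wand frame [ 0.09612911  0.001794   -0.01396393]
label ((206.9000244140625, 199.29998779296875), (8.854376792907715, 16.4438419342041), 18.43494987487793) [201 191  13  18 124]
label ((285.0, 174.5), (18.0, 21.0), 0.0) [276 164  19  22 285]
[0.53405425 0.10025332 0.08024297] 0.005184667626087644
[np.float64(0.10247683963988655), np.float64(0.00043008165489120953), np.float64(-0.0012712770788131308)]
[np.float64(0.09912744525409672), np.float64(0.00020422689558851487), np.float64(0.0009699332736763586)]
[ 0.47145972 -0.08570748  0.32366743] [-0.10315221  0.06447542 -0.00172986] 71.27114240399314
```

The label measured in the window frame is (0.10, 0.000, ±0.001) m, and the wand was held for over 2 s. I'll take the wand back to its rest.

```bash
python3 -m pendant '[[[0,0,-3],[-0.008,0.005,0],-1],[[0,0,-9],[-0.024,0.015,0],-1],[[0,0,-15],[-0.04,0.025,0],-1],[[0,0,-21],[-0.056,0.035,0],-1],[[0,0,-27],[-0.072,0.045,0],-1],[[0,0,-33],[-0.088,0.055,0],-1],[[0,0,-38],[-0.1,0.062,0],-1],[[0,0,-39.5],[-0.103,0.0645,0],-1]]'
python3 -m pendant '[[[0,0,0],[0,0,0],-1],[[0,0,0],[0,0,0],-1],[[0,0,0],[0,0,0],-1],[[0,0,0],[0,0,0],-1],[[0,0,0],[0,0,0],-1],[[0,0,0],[0,0,0],-1],[[0,0,0],[0,0,0],-1],[[0,0,0],[0,0,0],-1]]'
python3 look.py 5
python3 - <<'E'
from h import *
p,Rm=tool();t=np.array([.4994,-.2041,.2296]);print(p,Rm.T@(t-p),np.degrees(np.arctan2(Rm[1,0],Rm[0,0])))
E
```

```text
time_s: 13.17
eef_pos: [0.4994, -0.2072, 0.324]
orientation: [-3.141, 0.003, 1.933]
force: [0.2, -0.4, -2.1]
opening: 0.0255
gripper_force: 59.0
time_s: 13.83
eef_pos: [0.4995, -0.2037, 0.3237]
orientation: [3.142, -0.0, 1.934]
force: [-0.0, 0.2, -2.8]
opening: 0.0249
gripper_force: 59.0
predicted label pixel (np.float64(207.626403718754), np.float64(199.8322166190465))
[ 0.49948007 -0.20384835  0.32370652] [-0.00020755 -0.00016881  0.09410651] 110.77759315807678
```

Back over the rest within 0.5 mm. I'll lower it gently and check the force.

```bash
python3 -m pendant '[[[0,0,0],[0,0,0.012],-1],[[0,0,0],[0,0,0.026],-1],[[0,0,0],[0,0,0.04],-1],[[0,0,0],[0,0,0.054],-1],[[0,0,0],[0,0,0.066],-1],[[0,0,0],[0,0,0.077],-1],[[0,0,0],[0,0,0.085],-1],[[0,0,0],[0,0,0.085],-1]]'
python3 -m pendant '[[[0,0,0],[0,0,0.003],-1],[[0,0,0],[0,0,0.006],-1],[[0,0,0],[0,0,0.008],-1],[[0,0,0],[0,0,0.009],-1],[[0,0,0],[0,0,0.009],-1],[[0,0,0],[0,0,0.009],-1],[[0,0,0],[0,0,0.009],-1],[[0,0,0],[0,0,0.009],-1]]'
```

```text
time_s: 14.6
eef_pos: [0.4986, -0.2035, 0.2365]
orientation: [-3.138, -0.002, 1.933]
force: [0.3, 0.3, -2.9]
opening: 0.0255
gripper_force: 59.1
time_s: 15.27
eef_pos: [0.4996, -0.204, 0.2299]
orientation: [3.141, 0.0, 1.933]
force: [-0.2, -0.0, -3.3]
opening: 0.0253
gripper_force: 59.1
```

```bash
python3 -m pendant '[[[0,0,0],[0,0,0.001],-1],[[0,0,0],[0,0,0.001],-1],[[0,0,0],[0,0,0.001],-1],[[0,0,0],[0,0,0.001],-1],[[0,0,0],[0,0,0.001],-1],[[0,0,0],[0,0,0.001],-1],[[0,0,0],[0,0,0.001],-1],[[0,0,0],[0,0,0.001],-1]]'
```

```text
time_s: 15.93
eef_pos: [0.4996, -0.2041, 0.2296]
orientation: [3.141, -0.0, 1.933]
force: [-2.0, 1.4, 6.2]
opening: 0.0253
gripper_force: 60.0
```

Contact is upward at the same height as the original grasp. Releasing and rising.

```bash
python3 -m pendant '[[[0,0,0],[0,0,0],-0.3],[[0,0,0],[0,0,0],0],[[0,0,0],[0,0,0],0.4],[[0,0,0],[0,0,0],1],[[0,0,0],[0,0,0],1],[[0,0,0],[0,0,0],1],[[0,0,0],[0,0,0],1],[[0,0,0],[0,0,0],1]]'
python3 -m pendant '[[[0,0,0],[0,0,-0.01],1],[[0,0,0],[0,0,-0.03],1],[[0,0,0],[0,0,-0.05],1],[[0,0,0],[0,0,-0.08],1],[[0,0,0],[0,0,-0.11],1],[[0,0,0],[0,0,-0.14],1],[[0,0,0],[0,0,-0.17],1],[[0,0,0],[0,0,-0.2],1]]'
python3 -m pendant '[[[0,0,0],[-0.035,0,0],1],[[0,0,0],[-0.07,0,0],1],[[0,0,0],[-0.105,0,0],1],[[0,0,0],[-0.14,0,0],1],[[0,0,0],[-0.175,0,0],1],[[0,0,0],[-0.2,0,0],1],[[0,0,0],[-0.2,0,0],1],[[0,0,0],[-0.2,0,0],1]]'
python3 look.py 6
python3 - <<'E'
from m import *
T1=pickle.load(open("t_6.pkl","rb"));S1=pickle.load(open("s_6.pkl","rb"))
for d in(T,T1):
    m,c,s=mask(d,(274,192,318,222),dark);h,c2,s2=mask(d,(255,210,276,228),grey);print(c,s,c2,s2)
for d in(S,S1):
    m,c,s=mask(d,(211,196,240,235),lambda h,s,v:(v<75)&(s<120));h,c2,s2=mask(d,(225,192,243,206),grey);print(c,s,c2,s2)
a=cv2.resize(cv2.imread("pics/t_6.png")[150:260,150:330],(400,244));b=cv2.resize(cv2.imread("pics/s_6.png")[130:250,160:360],(400,240))
cv2.imwrite("pics/c6.png",np.hstack([a[:240],b]))
E
```

```text
time_s: 16.6
eef_pos: [0.4995, -0.204, 0.2286]
orientation: [-3.142, 0.0, 1.933]
force: [-0.1, -0.5, -0.6]
opening: 0.0856
gripper_force: 0.0
time_s: 17.27
eef_pos: [0.4989, -0.2042, 0.4309]
orientation: [3.141, 0.0, 1.932]
force: [1.0, 0.3, 0.3]
opening: 0.0853
gripper_force: 0.0
time_s: 17.93
eef_pos: [0.5696, -0.3928, 0.4288]
orientation: [-3.14, 0.001, 1.93]
force: [-0.1, 0.2, 0.3]
opening: 0.086
gripper_force: 0.0
predicted label pixel (np.float64(207.626403718754), np.float64(199.8322166190465))
[292.69058296 207.51569507] [274 199  37  20 223] [263.93814433 218.62886598] [258 213  13  12  97]
[292.91111111 207.42666667] [274 199  37  20 225] [264.08163265 218.46938776] [258 213  13  12  98]
[221.57926829 215.87804878] [212 201  22  31 164] [231.68831169 198.94805195] [226 195  14  10  77]
[221.93076923 215.00769231] [212 201  22  29 130] [231.78947368 199.09210526] [226 195  13  10  76]
```

View pics/c6.png

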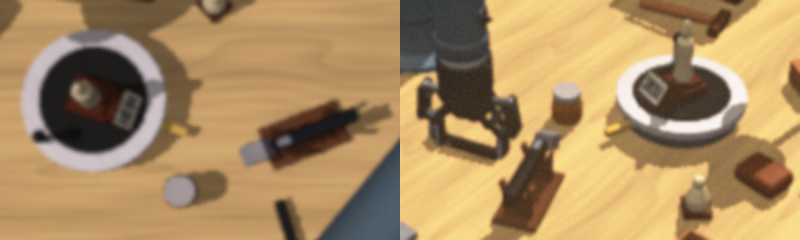

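The wand is back in its forks with its pixels within 0.3 px of the start in the top view, and the label still faces the pointer. The robot is clear of everything.

```bash
python3 -c "from bench import arm;print(arm.close_job())"
```

```text
the job is handed in; nothing more can be done
None
```

The job is handed in (result not shown): the turntable is at its middle click, the label was scanned from about 10 cm for over 2 s, and the wand is back on its rest with the arm clear.

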